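# Clamp the wooden mould shut

### The arm

A 6-joint arm with a two-finger parallel gripper is mounted at the origin on the work surface. World frame = base frame: x ahead of the robot, y to its left, z up, the work surface at z = 0. Lengths are in m, angles in rad, forces in N, time in s.
With the tool pointing down it reaches from about 0.35 to 0.95 m from the base axis. Payload 17.4 kg.
Tool frame: the origin (TCP) lies at the very end of the fingers, on their centre line; the grasp point (between the pads) lies 19 mm behind it; x points along the fingers, y is the direction in which the jaws open and shut, and the axes are right-handed (so a half turn about x gives the same grasp; the last joint's range is limited). The gripper opens to 93 mm and grips with 3 to 60 N. Pads are 15 mm wide; open, the fingers measure 128 mm over their backs; the gripper's body (75 mm by 188 mm) begins 65 mm behind the grasp point.
Start: joints at [1.068, 0.116, 1.442, -0, 1.584, -0.038], TCP at [0.303, 0.603, 0.219] pointing down, gripper open.
Joint ranges: [-2.83, 2.83], [-0.83, 2.19], [0.07, 2.5], [-1.14, 4.28], [0.01, 3], [-2.97, 2.97]. Speed limits (rad/s): [1.89, 1.89, 2.22, 3.14, 3.14, 3.14].

### API

Orientations are given as a rotation vector (axis times angle).
In Python, from plant import arm, get_image, camera_info gives the robot as it stands.
- The arm moves only by the shell command python3 -m jog 'ROWS' [FORCE]. ROWS is JSON, a list of rows, each a list of 7 numbers: the turn, a rotation vector about the world's x, y, z normalised to -1 to 1, where 1 is 60 degrees, then the shift along the world's x, y, z normalised to -1 to 1, where 1 is 20 cm, then the gripper command: -1 is shut, 1 is fully open, values between are in proportion. A call has 1 to 20 rows; each row is the pose to reach, as a shift and turn from the pose measured when the call began; what a row does not reach only later rows make up. A row lasts 1/8 s, in which the tool goes at most 62.5 mm and 10.7 degrees, less where a joint would pass 70% of its speed; a pose out of reach is approached as far as the arm can. A call with a number of a shift or a turn outside -1 to 1 is refused whole. A call with a gripper value outside its range is refused whole. The fingers move at their own pace and stop on an object; FORCE is the grip in N (left out, the last holds). Time passes only in rows, so rows that repeat a pose let the fingers close. It gives the time, the measured TCP pose, the force and the opening at its end, in the units of the state.
- arm.observe(): the state, without advancing time (a new reading comes with each control period).
- get_image(name): name is "scene" or "side" or "wrist"; returns (picture, depth): 480x640x3 uint8, red, green, blue; 480x640 float32, m along the optical axis (not along the pixel's ray), 0 where there is no reading.
- camera_info(name): a dict with "mtx" (3x3 intrinsics, pixels), "R" (3x3) and "t" (3): a world point X has camera coordinates R X + t. Camera axes: x right, y down, z forward; pixel columns grow to the right and rows downward; lengths in m; the calibration is good to about 2 mm. A picture is of the moment at which its call begins: read the wrist's pose just before it. camera_info takes no time and is no camera call; for the wrist camera it gives the pose at the moment of the call.
- arm.job_done(): hands the job in, once; it reports no verdict.
The state is a dict: "clock": time; "joint_pos": joint angles; "dq": joint speeds; "joint_torque": joint torques, N m; "ee_pos": TCP position; "ee_rot": TCP orientation; "contact_force": force on the tool from outside, world axes, zero at the start; "ft_torque": the same for the moment, N m; "grip_width": opening from 0.0 (shut) to 1.0 (fully open).
Only numpy, scipy, OpenCV 4.12 (cv2) and the standard library are available. Lean on these libraries where they do the work, as an engineer would, in place of code of your own. Each camera call takes 0.05 s, during which the arm holds its last target.

### The job

Clamp the two-part wooden mould in its press: with the fingers, push the steel strap round by its post until it lies fully across the mould, home against its stop, and only then push the cam lever fully down. Nothing is to be picked up: the mould stays in its seat, and everything else on the bench stays where it is.

Things in the scene. Friction and masses are not known exactly. Their poses are not given: they have to be found in the camera images.
- press: Fixture, fixed to the table: light wooden board 230 (x) x 300 (y) x 18 mm with a dark wooden two-part mould on it, 86 x 220 mm (long along y), top 76 mm above the table, round bores along its long faces. Origin: middle of the board's underside; z up, -x its near side, +y its left; turned up to about 25 degrees.
- strap_pivot (a point): On the strap's upright pivot axis, behind the mould at x +70, y 0 mm of the press, at the height of the strap's underside, 79 mm. The strap is a flat steel bar 24 mm wide, 8 mm thick, reaching 158 mm out from here.
- strap (a joint): Swing of the strap, rad. 0 = fully across the mould, along the press's -x from its pivot, free end against the steel bracket under the cam (hard stop); grows as it swings away to the press's +y side, to 1.5. Stays where left; about 1 N at the post moves it.
- strap_post (a point): Mid-height of the upright wooden finger post on the strap, 18 mm thick, 40 mm tall (87 to 127 mm above the table), 75 mm from the strap's pivot. With the strap at angle a it is at x = 70 - 75 cos a, y = 75 sin a mm in the press frame. Push it sideways to swing the strap.
- lever_pivot (a point): On the cam lever's level pivot axis, which runs along the press's x; at x -75, y -20 mm of the press, 107 mm above the table, in a steel bracket at the near side of the mould; the bracket's top is at 120 mm.
- lever (a joint): Angle of the cam lever, rad. 0 = up, handle rising 60 degrees from level towards the press's -y side; grows as it is pushed down, to 1.05 = fully down on its stop, handle level and pointing to the press's -y. About 4 to 5 N at the grip moves it; stays where left.
- lever_grip (a point): Point on the upper face of the lever's dark wooden handle (26 mm wide, 14 mm thick, 50 to 122 mm out from the pivot), 95 mm out from the pivot axis and 7 mm above the handle's middle line. With the lever fully down it is 114 mm above the table.
- mould_top_mid (a point): Centre of the loose upper half of the mould, 86 x 220 x 30 mm, about 0.4 kg, which lies on the fixed lower half between low stops (2 to 3 mm play). It is to stay there.
- tamper_mid (a point): Middle of a loose turned wooden tamper, 22 mm thick and 95 mm tall, standing on the press board's near left corner. Leave it.
- gauge_mid (a point): Middle of a loose brass ring, 36 mm across and 14 mm high, lying on the press board's far right corner. Leave it.
- spare_mid (a point): Middle of a loose spare mould block, 130 x 65 x 26 mm, on the table to the left of the press. Leave it.
- jar_mid (a point): Middle of a loose lidded jar, 64 mm across, 85 mm tall, on the table. Leave it.
- mug_mid (a point): Middle of a loose white mug, 76 mm across, 85 mm tall, on the table. Leave it.
- mallet_grip (a point): Grip of a loose wooden mallet lying on the table. Leave it.
- brush_grip (a point): Grip of a loose hand brush lying on the table. Leave it.
Things that resemble listed ones, but are neither listed nor needed, are in the scene too. What is shaped like the part that bears mould_top_mid but orange or pink is not meant.

How it is judged:
On the way, in this order (a step that is already met when the one before it is completed fails the run):
1. the strap lies across the mould, home against its stop, with the lever still up (value of joint strap below 0.08 rad and value of joint lever below 0.6 rad), for 0.2 s.
2. the cam lever is fully down over the strap (value of joint strap below 0.08 rad and value of joint lever above 0.95 rad), for 0.2 s.
At the end, for the whole second after the job is handed in: The strap is within 0.08 rad of its stop across the mould, the lever within 0.10 rad of fully down, both at rest, and the upper mould half still seated (within 10 mm of its start, not raised) (all of step 2 and z of mould_top_mid in the frame of press between 0.057 and 0.065 m and distance of mould_top_mid from where it was at the start of the episode below 0.01 m and velocity of joint each of strap, lever below 0.05 rad/s); the robot touches nothing.
It fails at once if the lever is pushed down while the strap is not across the mould (value of joint lever above 0.6 rad and value of joint strap above 0.2 rad).
It fails at once if the upper mould half is lifted or shoved out of its seat (not (z of mould_top_mid in the frame of press between 0.057 and 0.065 m and distance of mould_top_mid from where it was at the start of the episode below 0.01 m)).
It fails at once if something else on the bench is picked up or pushed away (more than 30 mm) (distance of any of tamper_mid, gauge_mid, spare_mid, jar_mid, mug_mid, mallet_grip, brush_grip from where it was at the start of the episode above 0.03 m).
It also fails if it takes over 58 s, if anything falls off the work surface, if the arm or the gripper's body presses on something with over 40 N, if the wrist force passes 120 N, or if a joint passes its speed limit or range.

## Working session

There is one attempt and no reset: what is moved stays moved. The work goes in short steps, Python scripts to look and compute and a shell command to move; the robot and the scene stay as the last step left them, time stands still between calls to the robot, and variables do not carry over. Pictures are saved under pics/ and viewed, and the job is handed in when it is done.

```bash
mkdir -p pics; ls; python3 - <<'E'
from plant import arm,get_image,camera_info
import cv2,numpy as np
for n in("scene","side"):
    p,d=get_image(n); cv2.imwrite(f"pics/{n}0.png",p[:,:,::-1]); np.save(f"pics/{n}0.npy",d)
    c=camera_info(n); print(n,np.round(c["mtx"],1).tolist(),np.round(c["R"],3).tolist(),np.round(c["t"],3))
s=arm.observe();print(s["clock"],s["ee_pos"],s["ee_rot"],s["grip_width"])
E
```

```text
pics
scene [[624.8, 0.0, 306.9], [0.0, 624.8, 239.5], [0.0, 0.0, 1.0]] [[0.569, 0.822, -0.006], [0.498, -0.35, -0.793], [-0.654, 0.448, -0.609]] [-0.229 -0.147  2.   ]
side [[557.1, 0.0, 324.4], [0.0, 557.1, 238.8], [0.0, 0.0, 1.0]] [[0.955, -0.298, 0.015], [-0.189, -0.642, -0.743], [0.231, 0.706, -0.669]] [-0.483  0.153  1.653]
0.1 [0.30246858 0.6032418  0.21798705] [ 0.36361839  1.54018645 -0.36521672] 0.996248398920318
```

View pics/scene0.png

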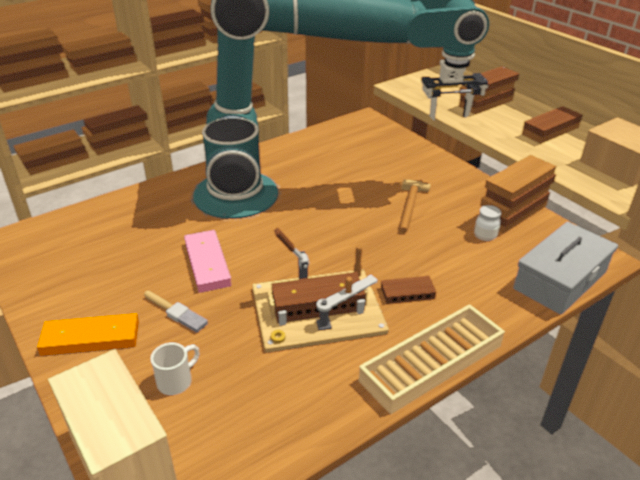

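View pics/side0.png

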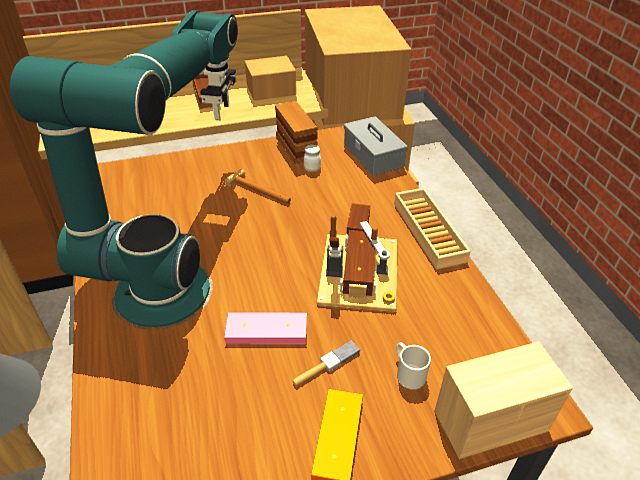

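```bash
python3 - <<'E'
import cv2
a=cv2.imread("pics/scene0.png")[220:360,240:440]; cv2.imwrite("pics/c1.png",cv2.resize(a,None,fx=4,fy=4,interpolation=cv2.INTER_CUBIC))
a=cv2.imread("pics/side0.png")[195:320,310:410]; cv2.imwrite("pics/c2.png",cv2.resize(a,None,fx=4.8,fy=4.8,interpolation=cv2.INTER_CUBIC))
E
```

```text
(no output)
```

View pics/c1.png

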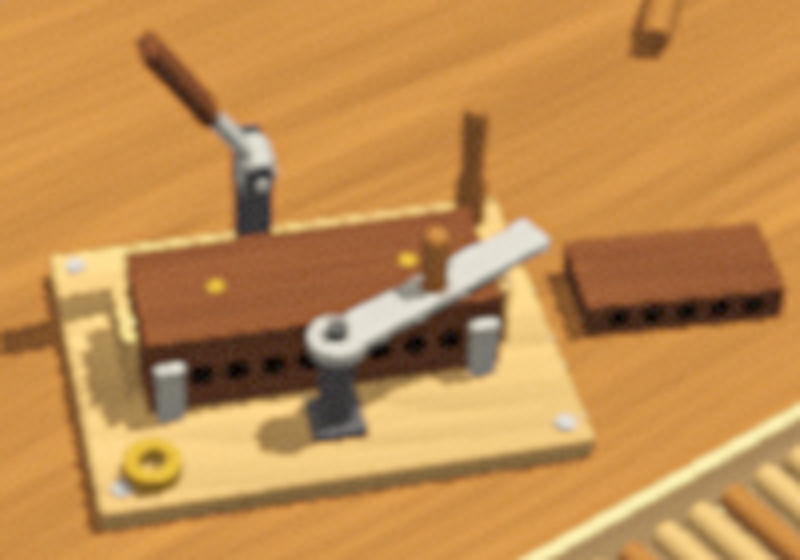

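View pics/c2.png

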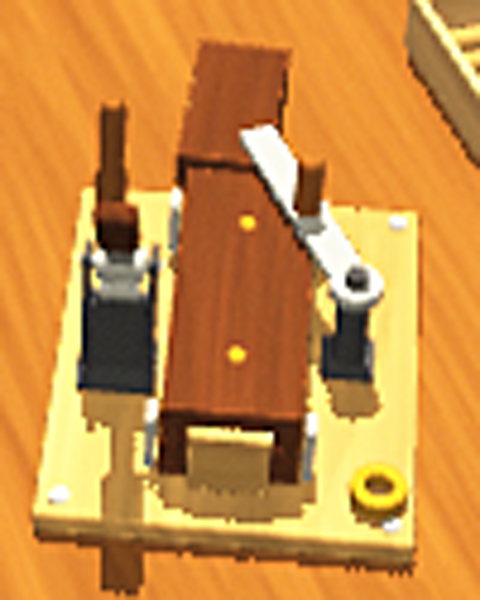

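The scene view shows the press at about (318,305). The strap pivot is at (324,302), the post at (348,285), the strap tip at (374,279), and the raised lever handle from (277,230) to (293,250).

Things that could be mistaken for it:
- Pink block at (207,260): wrong colour.
- Orange block at (88,333): wrong colour.
- Spare block at (408,290): loose, no fixture.
- Stack at (518,190): bricks, no press.

The tamper at (358,262) could be taken for the post, but it stands on the near left corner of the board. The post is the finger on the strap at (348,285). The crops confirm this.

```bash
cat > h.py <<'E'
import numpy as np
from plant import camera_info
def ray(n,u,v,z):
    c=camera_info(n);R=np.array(c["R"]);t=np.array(c["t"]);K=np.array(c["mtx"])
    C=-R.T@t; d=R.T@np.linalg.inv(K)@[u,v,1]; return C+d*(z-C[2])/d[2]
def proj(n,X):
    c=camera_info(n);p=np.array(c["mtx"])@(np.array(c["R"])@X+np.array(c["t"]));return p[:2]/p[2]
E
python3 - <<'E'
from h import *
from scipy.optimize import least_squares
import cv2
loc=np.array([[-.115,-.15,.018],[-.115,.15,.018],[.115,.15,.018],[.115,-.15,.018]])
S=np.array([[52,258],[498,200],[592,440],[98,514]])/4+[240,220]
D=np.array([[37,525],[85,187],[418,212],[413,545]])/4.8+[310,195]
def W(p,l):
    c,s=np.cos(p[2]),np.sin(p[2]);l=np.atleast_2d(l);return np.c_[p[0]+c*l[:,0]-s*l[:,1],p[1]+s*l[:,0]+c*l[:,1],l[:,2]]
for nm in(["scene"],["side"],["scene","side"]):
    f=lambda p:np.concatenate([(np.array([proj(n,X) for X in W(p,loc)])-{"scene":S,"side":D}[n]).ravel() for n in nm])
    r=least_squares(f,[.6,0,0]);print(nm,r.x,np.degrees(r.x[2]),np.sqrt(np.mean(r.fun**2)))
p=r.x
for n in("scene","side"):
    im=cv2.imread(f"pics/{n}0.png");k=5
    a=(240,440,220,360) if n=="scene" else (310,410,195,320)
    im=cv2.resize(im[a[2]:a[3],a[0]:a[1]],None,fx=4,fy=4)
    def dot(l,c):
        for X in W(p,l):
            u=(proj(n,X)-[a[0],a[2]])*4;cv2.circle(im,tuple(int(x) for x in u),4,c,-1)
    dot(loc,(255,0,0));dot([[.07,0,.087]],(0,255,0));dot([[-.075,-.02,.107]],(255,255,0))
    dot([[-.075,-.02-.122*np.cos(1.047),.107+.122*np.sin(1.047)]],(255,0,255))
    for ang in(.9,1.0,1.1,1.2): dot([[.07-.158*np.cos(ang),.158*np.sin(ang),.087]],(0,0,255));dot([[.07-.075*np.cos(ang),.075*np.sin(ang),.127]],(0,255,255))
    dot([[sx*.043,sy*.11,.076] for sx in(-1,1) for sy in(-1,1)],(255,255,255))
    cv2.imwrite(f"pics/ov_{n}.png",im)
print("strap tip world",ray("scene",240+535/4,220+232/4,.087),ray("scene",240+335/4,220+328/4,.087),ray("side",310+258/4.8,195+132/4.8,.087),ray("side",310+357/4.8,195+282/4.8,.087))
E
```

```text
['scene'] [ 0.58948121 -0.09664508 -0.41862339] -23.985353620344924 0.5424784253067938
['side'] [ 0.58705795 -0.10010794 -0.39824694] -22.81786890126302 0.8915157533037517
['scene', 'side'] [ 0.58878182 -0.09750362 -0.40962268] -23.469650932794554 0.9522112779245948
strap tip world [0.64576449 0.03211189 0.087     ] [ 0.64466455 -0.11906342  0.087     ] [0.6437182  0.02867636 0.087     ] [ 0.65271039 -0.12357153  0.087     ]
```

View pics/ov_scene.png

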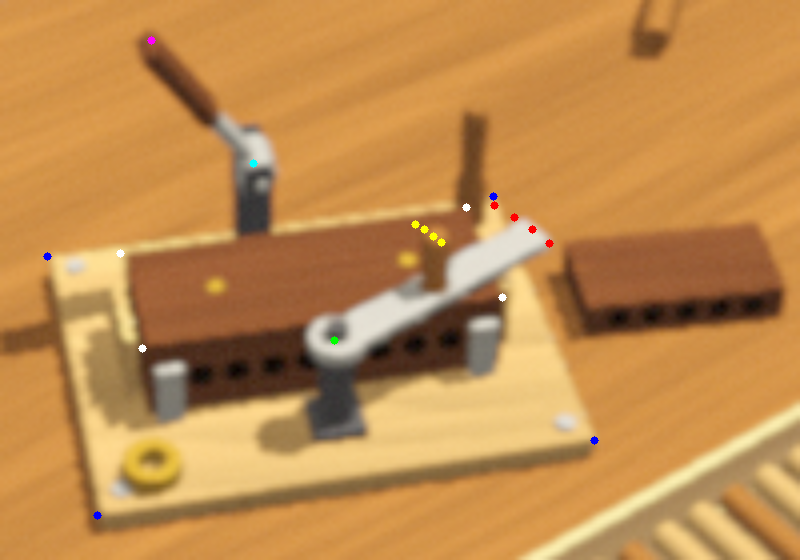

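View pics/ov_side.png

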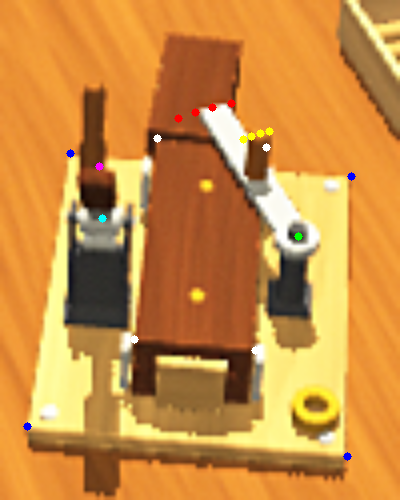

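```bash
python3 - <<'E'
from h import *
from plant import arm
from scipy.spatial.transform import Rotation as Ro
s=arm.observe();M=Ro.from_rotvec(s["ee_rot"]).as_matrix();print(M.round(3))
c=camera_info("wrist");R=np.array(c["R"]);print("cam pos",-R.T@c["t"],"fwd",R[2],"K",np.array(c["mtx"])[0])
E
```

```text
[[-0.001  0.448  0.894]
 [-0.001  0.894 -0.448]
 [-1.    -0.001 -0.   ]]
cam pos [0.24239008 0.63354606 0.38377327] fwd [ 0.21587573 -0.1090722  -0.9703097 ] K [359.36472822   0.         317.89025906]
```

```bash
R='[0,0,-1,0.4,-1,0.5,-1]'; python3 -m jog '[[0,0,-1,0.4,-1,0.5,-1],[0,0,-1,0.4,-1,0.5,-1],[0,0,-1,0.4,-1,0.5,-1],[0,0,-1,0.4,-1,0.5,-1],[0,0,-1,0.4,-1,0.5,-1],[0,0,-1,0.4,-1,0.5,-1]]'
python3 -m jog '[[0,0,-0.95,0.4,-1,0.2,-1],[0,0,-0.95,0.4,-1,0.2,-1],[0,0,-0.95,0.4,-1,0.2,-1],[0,0,-0.95,0.4,-1,0.2,-1],[0,0,-0.95,0.4,-1,0.2,-1],[0,0,-0.95,0.4,-1,0.2,-1]]'
python3 -m jog '[[0,0,0,0.4,-1,0,-1],[0,0,0,0.4,-1,0,-1],[0,0,0,0.4,-1,0,-1],[0,0,0,0.4,-1,0,-1],[0,0,0,0.4,-1,0,-1]]'
```

```text
clock: 0.85
ee_pos: [0.3828, 0.4026, 0.3182]
ee_rot: [1.17, 1.234, -1.171]
contact_force: [-0.3, 0.4, -0.4]
grip_width: 0.404
clock: 1.6
ee_pos: [0.4629, 0.202, 0.358]
ee_rot: [1.864, 0.602, -1.865]
contact_force: [0.4, 0.4, -1.1]
grip_width: 0.006
clock: 2.22
ee_pos: [0.5433, 0.0004, 0.3572]
ee_rot: [1.865, 0.6, -1.868]
contact_force: [-1.2, 0.4, 0.3]
grip_width: 0.007
```

```bash
python3 - <<'E'
from h import *
from plant import get_image
import cv2,json
c=camera_info("wrist")
p,d=get_image("wrist");cv2.imwrite("pics/w1.png",p[:,:,::-1]);np.save("pics/w1.npy",d)
json.dump({k:np.array(c[k]).tolist() for k in("mtx","R","t")},open("pics/w1.json","w"))
E
```

```text
(no output)
```

View pics/w1.png

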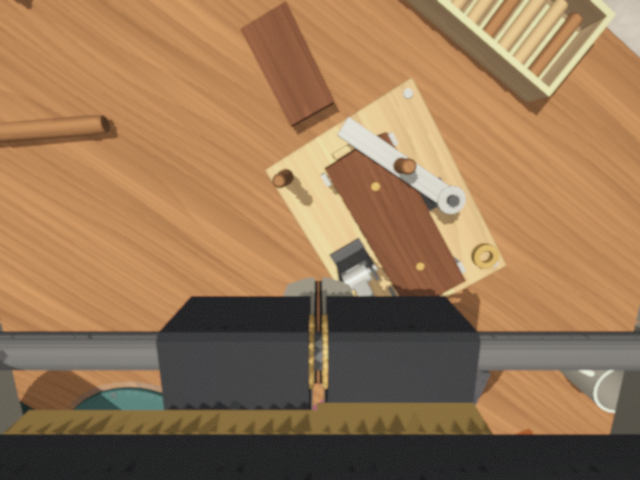

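The wrist view shows the board corners near-left (267,170), far-left (413,80) and far-right (504,266). The strap pivot is at (452,200), the post top at (405,165) and the lever bracket at about (355,270).

```bash
python3 - <<'E'
from h import *
import json,cv2
from scipy.optimize import least_squares
c={k:np.array(v) for k,v in json.load(open("pics/w1.json")).items()}
def pr(X): p=c["mtx"]@(c["R"]@X+c["t"]);return p[:2]/p[2]
def W(p,l):
    co,s=np.cos(p[2]),np.sin(p[2]);l=np.atleast_2d(l);return np.c_[p[0]+co*l[:,0]-s*l[:,1],p[1]+s*l[:,0]+co*l[:,1],l[:,2]]
loc=np.array([[-.115,.15,.018],[.115,.15,.018],[.115,-.15,.018],[.07,0,.087]])
px=np.array([[267,171],[412.5,80],[504.5,266],[452,200]])
r=least_squares(lambda p:(np.array([pr(X) for X in W(p,loc)])-px).ravel(),[.59,-.1,-.4]);p=r.x
print(p,np.degrees(p[2]),r.fun.round(1))
r2=least_squares(lambda a:pr(W(p,[[.07-.158*np.cos(a[0]),.158*np.sin(a[0]),.087]])[0])-[349,130],[1.]);a=r2.x[0];print("a",a,r2.fun)
im=cv2.imread("pics/w1.png")[60:310,240:520];im=cv2.resize(im,None,fx=2.4,fy=2.4)
def dot(l,k):
    for X in W(p,l): cv2.circle(im,tuple(int(v) for v in (pr(X)-[240,60])*2.4),3,k,-1)
dot(loc,(255,0,0));dot([[.07-.075*np.cos(a),.075*np.sin(a),.127]],(0,255,255));dot([[.07-.158*np.cos(a),.158*np.sin(a),.087]],(0,0,255))
dot([[sx*.043,sy*.11,.076] for sx in(-1,1) for sy in(-1,1)],(255,255,255));dot([[-.075,-.02,.107]],(255,255,0))
cv2.imwrite("pics/ov_w.png",im)
E
```

```text
[ 0.5828059  -0.09545833 -0.40896602] -23.432026959305272 [-2.6 -0.   0.7 -2.2  2.5  1.4 -0.5  1.5]
a 1.1196029922399284 [-5.31131435 -3.39281954]
```

View pics/ov_w.png

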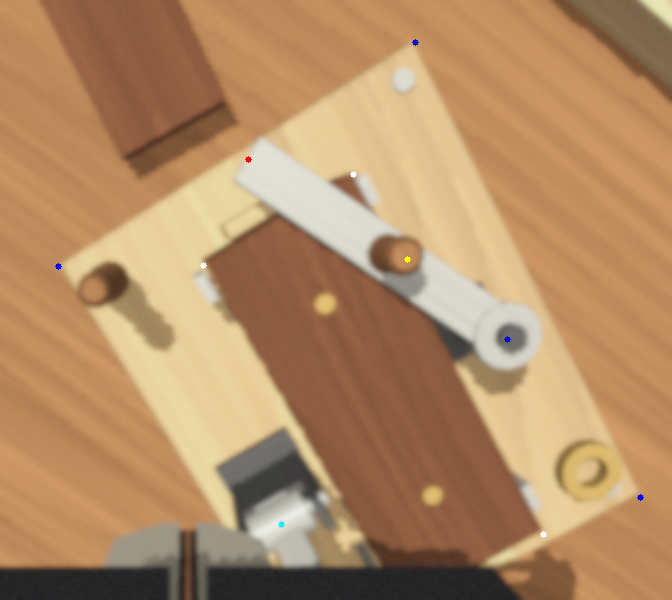

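```bash
cat > wp.py <<'E'
from h import *
p=np.array([.584,-.096,-.409])
def W(x,y):
    c,s=np.cos(p[2]),np.sin(p[2]);return np.array([p[0]+c*x-s*y,p[1]+s*x+c*y])
E
python3 - <<'E'
from wp import *
from plant import arm
from scipy.spatial.transform import Rotation as Ro
s=arm.observe();M=Ro.from_rotvec(s["ee_rot"]).as_matrix();e=s["ee_pos"];print(e,M[:,1],np.degrees(np.arctan2(M[1,1],M[0,1])),s["joint_pos"])
n=np.array([np.sin(.55),np.cos(.55)])
prev=None
for a,d in[(1.1,.032),(1.1,.0165),(.9,.0165),(.7,.0165),(.5,.0165),(.3,.0165),(.15,.0165),(0,.0165),(-.05,.0165)]:
    w=W(.07-.075*np.cos(a)+d*n[0],.075*np.sin(a)+d*n[1])
    if prev is None: prev=w; print("shift from now",(w-e[:2])/.2,(.096-e[2])/.2)
    print(a,d,w.round(4),"units from start",((w-prev)/.2).round(3))
E
```

```text
[0.54295597 0.00156609 0.35749947] [ 0.58268815 -0.81269429 -0.00158369] -54.36011286531741 [-4.45687679e-02 -1.72623350e-01  1.50179818e+00  8.70292677e-04
  1.81390534e+00  9.04402541e-01]
shift from now [ 0.63417172 -0.16084422] -1.3074973604948525
1.1 0.032 [ 0.6698 -0.0306] units from start [0. 0.]
1.1 0.0165 [ 0.6571 -0.0395] units from start [-0.063 -0.045]
0.9 0.0165 [ 0.6423 -0.0419] units from start [-0.137 -0.057]
0.7 0.0165 [ 0.6283 -0.0472] units from start [-0.207 -0.083]
0.5 0.0165 [ 0.6156 -0.0552] units from start [-0.271 -0.123]
0.3 0.0165 [ 0.6048 -0.0655] units from start [-0.325 -0.175]
0.15 0.0165 [ 0.5981 -0.0746] units from start [-0.358 -0.22 ]
0 0.0165 [ 0.5929 -0.0845] units from start [-0.384 -0.27 ]
-0.05 0.0165 [ 0.5915 -0.088 ] units from start [-0.391 -0.287]
```

```bash
python3 -m jog '[[0,0,0,0.65,-0.15,0,-1],[0,0,0,0.65,-0.15,0,-1],[0,0,0,0.65,-0.15,-0.4,-1],[0,0,0,0.65,-0.15,-0.9,-1],[0,0,0,0.65,-0.15,-0.9,-1]]'
python3 -m jog '[[0,0,0,0,0,-0.2,-1],[0,0,0,0,0,-0.4,-1],[0,0,0,0,0,-0.4,-1]]'
python3 - <<'E'
from h import *
from plant import get_image
import cv2
p,d=get_image("scene");cv2.imwrite("pics/s2.png",cv2.resize(p[200:360,240:440,::-1],None,fx=3.5,fy=3.5))
p,d=get_image("side");cv2.imwrite("pics/d2.png",cv2.resize(p[170:320,300:420,::-1],None,fx=4,fy=4))
E
```

```text
clock: 2.9
ee_pos: [0.6724, -0.0268, 0.175]
ee_rot: [1.863, 0.603, -1.867]
contact_force: [0.9, 1.7, 0.1]
grip_width: 0.004
clock: 3.28
ee_pos: [0.6707, -0.0253, 0.0921]
ee_rot: [1.859, 0.606, -1.872]
contact_force: [0.8, 0.2, 0.3]
grip_width: 0.003
```

View pics/s2.png

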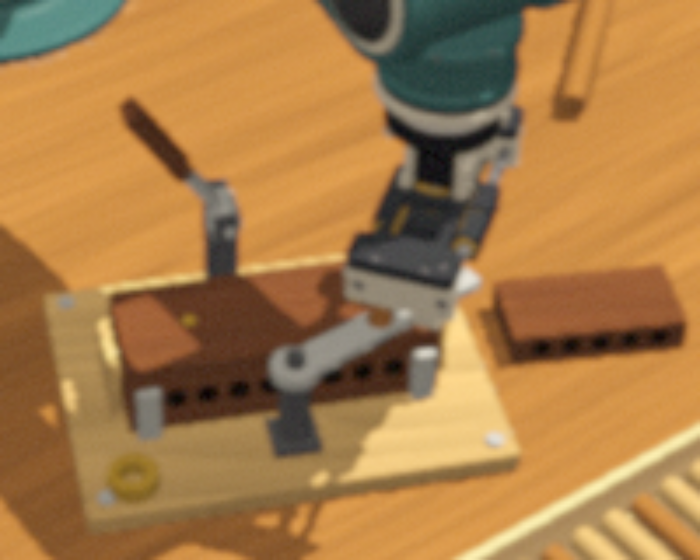

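View pics/d2.png

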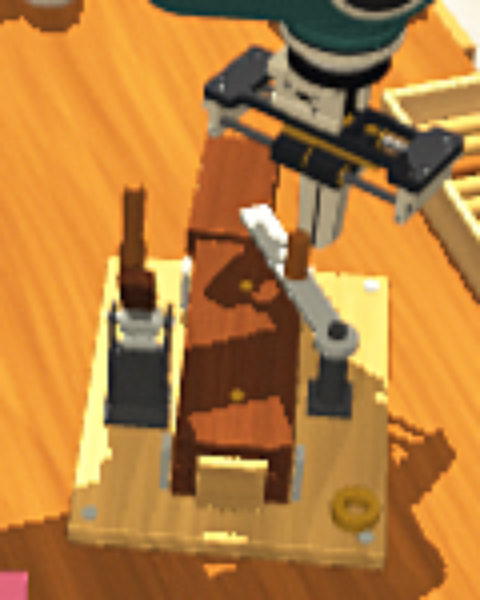

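Both views show the closed fingers just outside the post, clear of the strap.

```bash
python3 -m jog '[[0,0,0,-0.03,-0.03,0.015,-1],[0,0,0,-0.067,-0.07,0.015,-1],[0,0,0,-0.1,-0.077,0.015,-1],[0,0,0,-0.14,-0.083,0.015,-1],[0,0,0,-0.175,-0.095,0.015,-1],[0,0,0,-0.21,-0.11,0.015,-1],[0,0,0,-0.24,-0.13,0.015,-1],[0,0,0,-0.275,-0.15,0.015,-1],[0,0,0,-0.3,-0.175,0.015,-1],[0,0,0,-0.33,-0.2,0.015,-1],[0,0,0,-0.345,-0.22,0.015,-1],[0,0,0,-0.36,-0.245,0.015,-1],[0,0,0,-0.36,-0.245,0.015,-1]]'
python3 - <<'E'
from h import *
from plant import get_image
import cv2
p,d=get_image("scene");cv2.imwrite("pics/s3.png",cv2.resize(p[200:360,240:440,::-1],None,fx=3.5,fy=3.5))
p,d=get_image("side");cv2.imwrite("pics/d3.png",cv2.resize(p[170:320,300:420,::-1],None,fx=4,fy=4))
E
```

```text
clock: 5.0
ee_pos: [0.6007, -0.0754, 0.0996]
ee_rot: [1.864, 0.603, -1.866]
contact_force: [0.2, -0.1, -0.0]
grip_width: 0.006
```

View pics/s3.png

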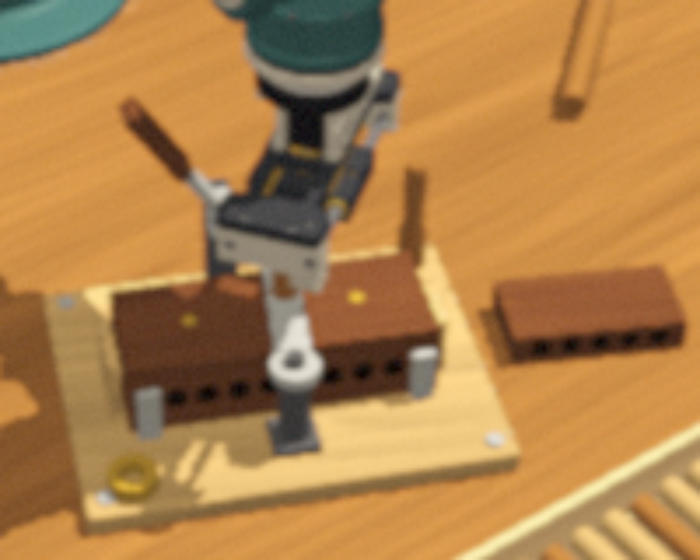

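View pics/d3.png

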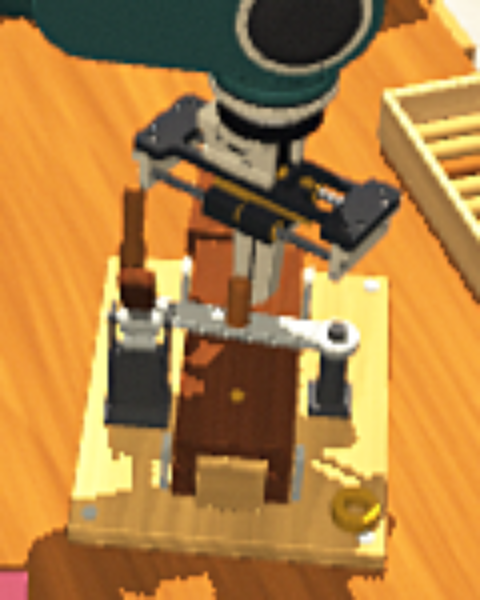

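The strap has swung nearly across. I'll push gently on until it meets the stop.

```bash
python3 -m jog '[[0,0,0,-0.01,-0.02,0,-1],[0,0,0,-0.02,-0.04,0,-1],[0,0,0,-0.03,-0.055,0,-1],[0,0,0,-0.03,-0.055,0,-1]]'
python3 -m jog '[[0,0,0,-0.005,-0.01,0,-1],[0,0,0,-0.01,-0.02,0,-1],[0,0,0,-0.01,-0.02,0,-1]]'
```

```text
clock: 5.6
ee_pos: [0.5961, -0.0842, 0.0997]
ee_rot: [1.869, 0.606, -1.862]
contact_force: [13.2, 16.7, -5.0]
grip_width: 0.003
clock: 5.98
ee_pos: [0.5959, -0.0845, 0.0998]
ee_rot: [1.876, 0.613, -1.856]
contact_force: [19.6, 32.0, -7.2]
grip_width: 0.007
```

The force rises to about 37 N with no further motion, so the strap is against its stop. I'll back off and check.

```bash
python3 -m jog '[[0,0,0,0.04,0.1,0,-1],[0,0,0,0.06,0.15,0,-1],[0,0,0,0.06,0.15,0.3,-1],[0,0,0,0.06,0.15,0.6,-1],[0,0,0.517,0.06,0.15,0.85,-1],[0,0,0.517,0.06,0.15,0.85,-1],[0,0,0.517,0.06,0.15,0.85,-1]]'
python3 - <<'E'
from wp import *
from plant import get_image,arm
import cv2
p_,d=get_image("scene");cv2.imwrite("pics/s4.png",cv2.resize(p_[200:360,240:440,::-1],None,fx=3.5,fy=3.5))
p_,d=get_image("wrist");cv2.imwrite("pics/w4.png",p_[:,:,::-1])
e=arm.observe()["ee_pos"];print(e)
h=.0075
for th in(60,50,40,30,20,10,0,-3):
    t=np.radians(th);y=-.02-.095*np.cos(t)+.007*np.sin(t)+h;z=.107+.095*np.sin(t)+.007*np.cos(t)
    w=W(-.075,y);print(th,w.round(4),round(z,4),"u",np.round((np.r_[w,z]-e)/.2,3))
E
```

```text
clock: 6.85
ee_pos: [0.6079, -0.055, 0.2705]
ee_rot: [1.506, 1.006, -1.492]
contact_force: [0.2, 0.1, 0.4]
grip_width: 0.009
[ 0.60778975 -0.05488041  0.26983477]
60 [ 0.4937 -0.1157] 0.1928 u [-0.57  -0.304 -0.385]
50 [ 0.4881 -0.1288] 0.1843 u [-0.599 -0.369 -0.428]
40 [ 0.4831 -0.1403] 0.1734 u [-0.624 -0.427 -0.482]
30 [ 0.4789 -0.1499] 0.1606 u [-0.645 -0.475 -0.546]
20 [ 0.4757 -0.1574] 0.1461 u [-0.661 -0.512 -0.619]
10 [ 0.4735 -0.1624] 0.1304 u [-0.671 -0.537 -0.697]
0 [ 0.4724 -0.1648] 0.114 u [-0.677 -0.55  -0.779]
-3 [ 0.4723 -0.165 ] 0.109 u [-0.677 -0.551 -0.804]
```

View pics/s4.png

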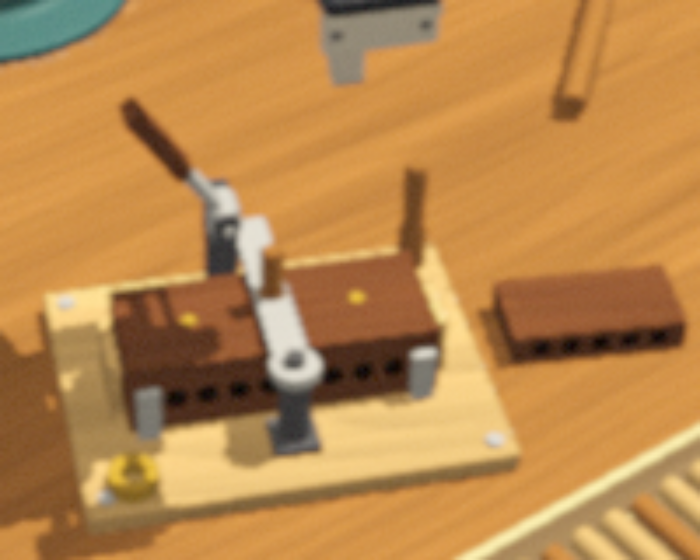

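View pics/w4.png

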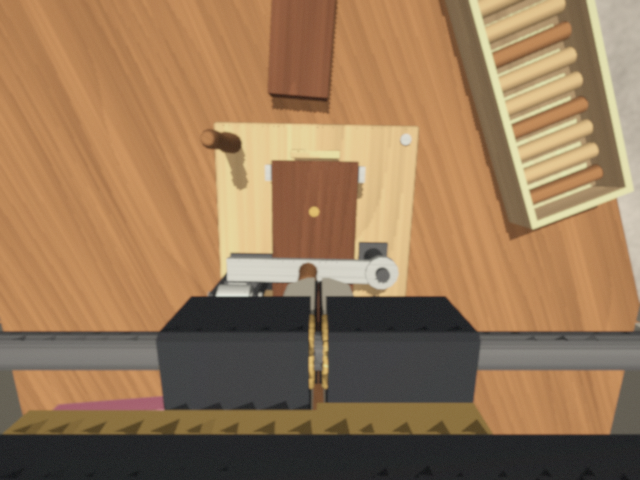

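The strap reads about 0.01 rad from square to the board, with tip (229,268) and pivot (382,273) in the wrist view. The lever is still up. Next I'll take the fingers to the mould side of the lever handle.

```bash
python3 -m jog '[[0,0,0,-0.2,-0.08,0,-1],[0,0,0,-0.4,-0.16,0,-1],[0,0,0,-0.53,-0.21,0,-1],[0,0,0,-0.53,-0.21,-0.2,-1],[0,0,0,-0.53,-0.21,-0.385,-1],[0,0,0,-0.53,-0.21,-0.385,-1]]'
python3 - <<'E'
from wp import *
from plant import get_image,arm
import cv2
p_,d=get_image("scene");cv2.imwrite("pics/s5.png",cv2.resize(p_[180:340,220:420,::-1],None,fx=3.5,fy=3.5))
p_,d=get_image("side");cv2.imwrite("pics/d5.png",cv2.resize(p_[150:320,280:420,::-1],None,fx=3.5,fy=3.5))
s=arm.observe();e=s["ee_pos"];print(e)
h=.0075
for th in(60,50,40,30,20,10,0,-3):
    t=np.radians(th);y=-.02-.095*np.cos(t)+.007*np.sin(t)+h;z=.107+.095*np.sin(t)+.007*np.cos(t)
    w=W(-.075,y);print(th,"u",np.round((np.r_[w,z]-e)/.2,3))
E
```

```text
clock: 7.7
ee_pos: [0.5006, -0.0968, 0.1906]
ee_rot: [1.508, 1.005, -1.501]
contact_force: [-0.3, -0.1, -0.5]
grip_width: 0.005
[ 0.50201205 -0.09702273  0.19408575]
60 u [-0.041 -0.093 -0.007]
50 u [-0.07  -0.159 -0.049]
40 u [-0.095 -0.216 -0.103]
30 u [-0.116 -0.264 -0.168]
20 u [-0.132 -0.302 -0.24 ]
10 u [-0.143 -0.327 -0.318]
0 u [-0.148 -0.339 -0.4  ]
-3 u [-0.148 -0.34  -0.425]
```

View pics/s5.png

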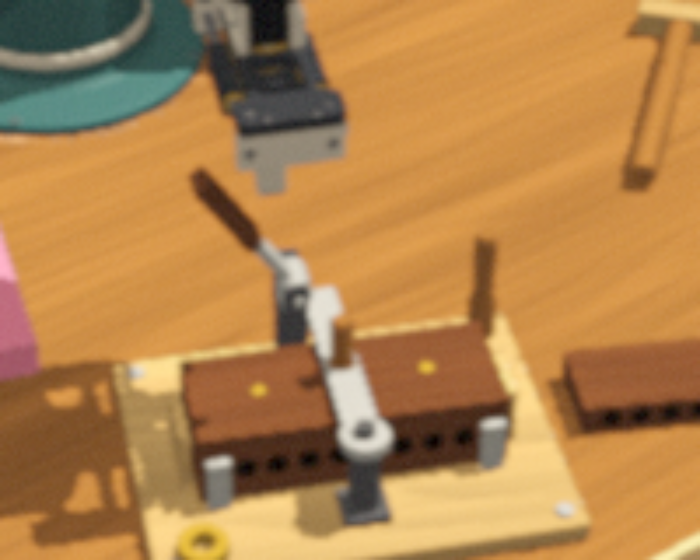

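View pics/d5.png

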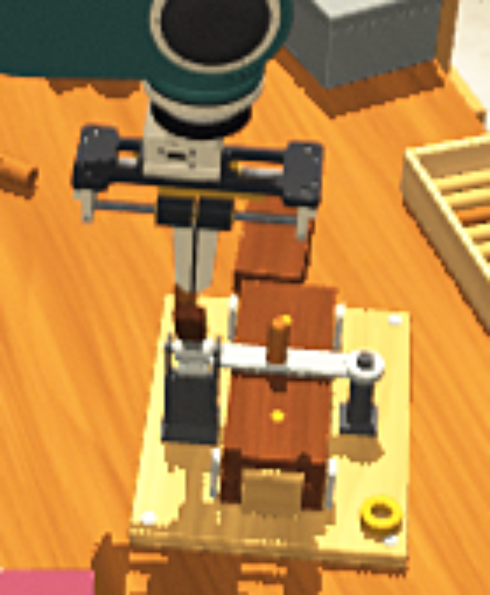

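The fingers are in line with the handle, on its upper-face side. Pushing along the lever's arc now.

```bash
python3 -m jog '[[0,0,0,-0.025,-0.05,-0.007,-1],[0,0,0,-0.041,-0.093,-0.01,-1],[0,0,0,-0.055,-0.125,-0.028,-1],[0,0,0,-0.07,-0.159,-0.049,-1],[0,0,0,-0.083,-0.188,-0.076,-1],[0,0,0,-0.095,-0.216,-0.103,-1],[0,0,0,-0.106,-0.24,-0.135,-1],[0,0,0,-0.116,-0.264,-0.168,-1],[0,0,0,-0.125,-0.284,-0.204,-1],[0,0,0,-0.132,-0.302,-0.24,-1],[0,0,0,-0.138,-0.315,-0.28,-1],[0,0,0,-0.143,-0.327,-0.318,-1],[0,0,0,-0.146,-0.333,-0.36,-1],[0,0,0,-0.148,-0.339,-0.39,-1],[0,0,0,-0.148,-0.339,-0.39,-1]]'
python3 - <<'E'
from plant import get_image
import cv2
p_,d=get_image("scene");cv2.imwrite("pics/s6.png",cv2.resize(p_[180:340,220:420,::-1],None,fx=3.5,fy=3.5))
E
```

```text
clock: 9.68
ee_pos: [0.472, -0.1649, 0.1154]
ee_rot: [1.508, 1.003, -1.497]
contact_force: [0.1, 0.6, 0.3]
grip_width: 0.008
```

View pics/s6.png

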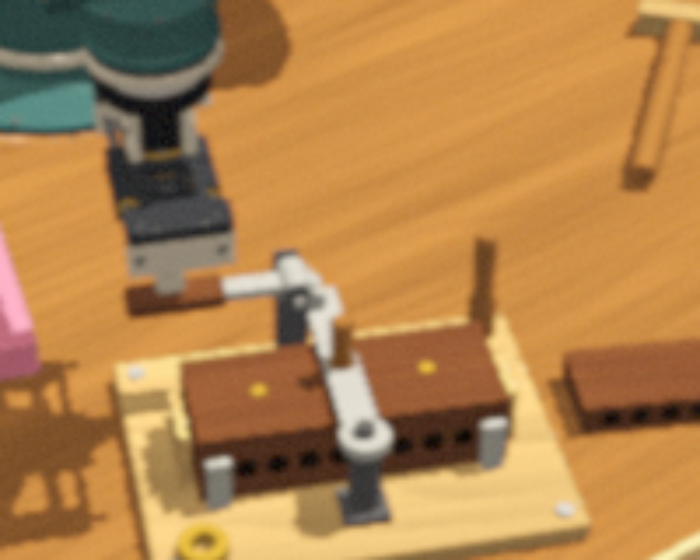

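The handle is almost level, at (175,292) in the crop. I'll press down to the stop.

```bash
python3 -m jog '[[0,0,0,0,0,-0.01,-1],[0,0,0,0,0,-0.02,-1],[0,0,0,0,0,-0.03,-1],[0,0,0,0,0,-0.03,-1]]'
```

```text
clock: 10.22
ee_pos: [0.4725, -0.1652, 0.1134]
ee_rot: [1.509, 1.001, -1.496]
contact_force: [-17.2, 6.4, 38.4]
grip_width: 0.003
```

The fingers stop at z = 0.1134 m (0.114 expected) with 38 N upward, so the lever is on its stop. Retreating.

```bash
python3 -m jog '[[0,0,0,0,0,0.1,-1],[0,0,0,0,0,0.35,-1],[0,0,0,0,0,0.65,-1],[0,0,0,0,0,0.9,-1],[0,0,0,-0.1,0,1,-1],[0,0,0,-0.1,0,1,-1],[0,0,0,-0.1,0,1,-1]]'
python3 - <<'E'
from plant import get_image
import cv2
p_,d=get_image("scene");cv2.imwrite("pics/s7.png",cv2.resize(p_[180:360,220:440,::-1],None,fx=3.3,fy=3.3))
p_,d=get_image("side");cv2.imwrite("pics/d7.png",cv2.resize(p_[170:320,300:420,::-1],None,fx=4,fy=4))
E
```

```text
clock: 11.1
ee_pos: [0.4526, -0.1652, 0.3121]
ee_rot: [1.509, 1.002, -1.497]
contact_force: [-0.6, 0.9, 0.0]
grip_width: 0.0
```

View pics/s7.png

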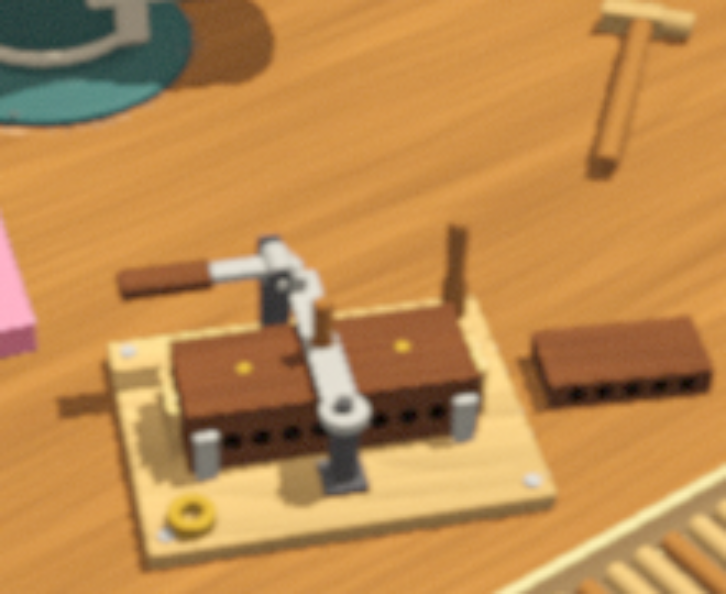

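View pics/d7.png

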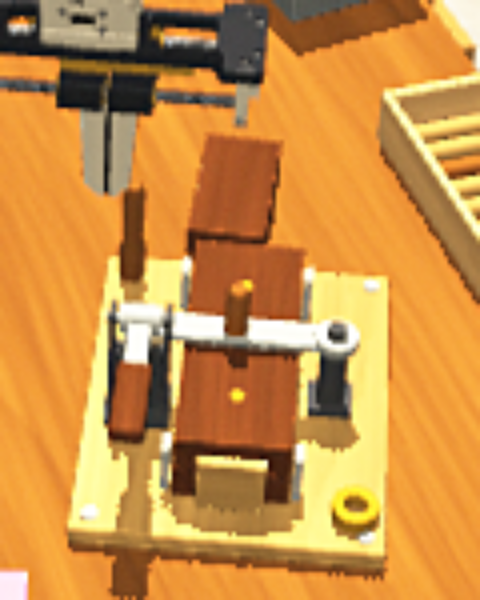

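Both views show the lever level, the strap square across the mould, the mould seated, the tamper, ring and spare block where they were, and the robot clear.

```bash
python3 -c "
from plant import arm
print(arm.job_done())"
```

```text
the job is handed in; nothing more can be done
None
```

I clamped the mould and handed the job in at about 11 s on the clock. The hand-in reports no verdict, so what follows rests on my own checks.

- **Strap:** With closed fingers I pushed the strap round by its post from about 1.1 rad until the force rose to about 37 N with no further motion. The wrist picture then put it about 0.01 rad from square to the board, with the lever still up.
- **Lever:** I then pushed the cam lever along its arc to its stop. The fingers stopped at z = 0.1134 m against 0.114 m expected, with 38 N upward.
- **Last pictures:** After I moved clear, they show the strap fully across, the handle level and the upper mould half seated. The tamper, ring, spare block and mallet look unmoved, the contact force was near zero, and the robot was touching nothing.
- **Not measured:** I did not measure the mould half's displacement, only judged it by eye. I did not look at the jar, mug or brush again, but the arm did not work near them.
- **Disagreement:** My position estimates for the press from the three cameras differed by 4 to 8 mm. I worked from a value closest to the wrist camera's, and both contacts came within about 3 mm of where it predicted.

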